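# Heft the look-alike tins and hold up the full one

### The arm

A 6-joint arm with a two-finger parallel gripper is mounted at the origin on the work surface. World frame = base frame: x ahead of the robot, y to its left, z up, the work surface at z = 0. Lengths are in mm, angles in rad, forces in N, time in s.
With the tool pointing down it reaches from about 400 to 925 mm from the base axis. Payload 12.5 kg.
Tool frame: the origin (TCP) lies between the finger pads; the fingertips stand 19 mm ahead of it and the grasp point (between the pads) is the TCP (env.nose_length is the distance from the TCP to the fingertips, in mm); z points along the fingers, y is the line along which they close (so a half turn about z gives the same grasp; the last joint's range is limited). The gripper opens to 95 mm and grips with 3 to 60 N. Pads are 20 mm wide; open, the fingers measure 119 mm over their backs; the gripper's body (75 mm by 180 mm) begins 59 mm behind the grasp point.
Start: joints at [-1.455, 0.491, 1.559, -0, 1.092, -0.106], TCP at [137.513, -609.701, 233.661] pointing down, gripper open.
Joint ranges: [-3.1, 3.1], [-0.84, 2.19], [0.05, 2.79], [-1.13, 4.28], [0.06, 2.93], [-2.69, 2.69]. Speed limits (rad/s): [2.22, 2.22, 2.79, 3.14, 3.14, 3.14].

### API

Orientations are given as [roll, pitch, yaw] about the fixed x, y, z axes, in that order (R = Rz(yaw) Ry(pitch) Rx(roll)).
In Python, from cell import env gives the robot as it stands. The module is installed in compiled form; this text tells all that it offers.
- The arm moves only by the tool drive_tool, never from a script. Its argument "rows" is a list that holds one entry, the list of rows, each a list of 7 numbers: the shift along the tool's x, y, z scaled (see below), then the turn, a rotation vector about the tool's x, y, z scaled (see below), then the opening, from 0 (shut) to 1 (fully open). In form: [[[tx, ty, tz, ax, ay, az, jaw], ...]]. A call has 1 to 5 rows; each row shifts and turns the commanded pose from where the row before left it, along the tool's axes as they then stand; what a row does not reach is not made up. The controller multiplies each number of a shift by 250 mm and each number of a turn by 180 degrees. A row lasts 1/8 s, in which the tool goes at most 62.5 mm and 10.7 degrees, less where a joint would pass 70% of its speed; a pose out of reach is approached as far as the arm can. A call with a number of a shift or a turn outside -1 to 1 is refused whole. A call with a gripper value outside its range is refused whole. The fingers move at their own pace and stop on an object; the grip force is fixed at half the most. Time passes only in rows, so rows that do not move let the fingers close. It gives the time, the measured TCP pose, the force, the opening and the grip force at its end, in the units of the state.
- env.state(): the state, without advancing time (a new reading comes with each control period).
- env.read_camera(name): name is "side" or "top" or "wrist"; returns a dict with "color" (400x640x3 uint8, blue, green, red), "camera_matrix" (3x3 intrinsics, pixels), "k1" (the pictures are not rectified: a ray, as slopes to the right and down, at radius r is drawn at 1 + k1 r^2 times it, then the intrinsics apply), "pose" (4x4, takes a point from camera to world coordinates). Camera axes: x right, y up, looking along -z (the intrinsics and any distortion apply to the point x, -y, -z); pixel columns grow to the right and rows downward; lengths in mm; the calibration is good to about 2 mm. A picture is of the moment at which its call begins. There is no depth.
- env.job_done(): hands the job in; it is judged then, once.
Trained networks look in a picture, given as the dict that the camera call returned (one of the last four; its "shot" number tells which), for a name from the list of things; names that differ only in an ending like _2 or _b are one class to them, and where a whole thing is asked for, a point or a joint stands for the part that bears it (a point fixed in the world has none). Each returns a list of dicts, best first, with "score" (0 to 1); they miss things now and then, are a little off and sometimes report something else, mostly with a low value. They report only what shows in the picture. A call takes as long as a camera call. They do not tell look-alikes from the thing itself.
- env.search_frame(name, picture): "at" ([x, y, z] in mm, in the coordinates of the camera as it stood for that picture, good to about 4 mm: the middle of the surface that is visible of it).
- env.place_of(name, picture): "at" ([x, y, z] in mm, in the coordinates of the camera as it stood for that picture, good to about 4 mm: a listed point, or the origin of a listed thing).
The state is a dict: "t": time; "joints": joint angles; "qvel": joint speeds; "tau": joint torques, N m; "eef_pos": TCP position; "tcp_rot": TCP orientation; "ft_force": force on the tool from outside, world axes, zero at the start; "moment": the same for the moment, N m; "opening": opening from 0.0 (shut) to 1.0 (fully open); "grip_force": force on a finger pad.
Only numpy, scipy, OpenCV 4.12 (cv2) and the standard library are available. Lean on these libraries where they do the work, as an engineer would, in place of code of your own. Each camera call takes 0.05 s, during which the arm holds its last target. There are 200 camera calls.

### The job

One of the three identical closed tins in the plywood crate is full: first lift the tray off the crate by its bar, with its two tea lights, stand it level on the bare counter and let go. Heft the tins one by one from the robot's left to its right: lift each well clear of the crate, hold it a good second to feel its weight, and put it back upright in its compartment before taking the next. Finish while holding the heaviest up in the gripper, still and upright, a good 20 cm above the counter, the other two standing in their compartments, without shifting the crate or the ornaments.

Things in the scene. Friction and masses are not known exactly. Their poses are not given: they have to be found in the camera images.
- crate: Loose plywood crate, 1.6 kg, 126 (x) by 284 mm (y); origin: centre of underside; y runs along the row to the robot's left. Floor 8 mm thick; long sides 8 mm thick, 40 mm high; end boards 10 mm thick, 90 mm high. Two 6 mm dividers, tops at 33 mm, at y = +-44 mm: compartments centred at x = 0, y = +88 (left), 0, -88 mm (right), 110 mm in x, 82 mm or more in y.
- tray: Wooden tray, 0.4 to 0.65 kg, 126 (x) by 284 mm (y), stacked on the crate's end boards, axes as the crate's. Origin: centre, under its cleats: height 0 when on the counter, 82 mm when stacked. Floor's top 14 mm above origin, walls to 40 mm, a 40 mm wide upright at each end to 120 mm. Two 8 mm cleats drop inside the crate's ends with 3 mm play: lift straight up.
- tray_bar (a point): Middle of the tray's round dark carrying bar, 16 mm thick, 264 mm long along the tray's y, 106 mm above the tray's origin, free all round between the end uprights. Axes as the tray's. Taken here, the tray hangs about level.
- tin_a: Closed rigid tin, red with brass lid, 56 mm across, 70 mm tall; origin: centre of its underside. Stands upright on the crate's floor within 12 mm of the centre of a compartment. The three look alike and differ only in weight: the full one 0.49 to 0.63 kg, the others 0.18 to 0.34 kg; any may be the full one, in any compartment.
- tin_b: Closed rigid tin, red with brass lid, 56 mm across, 70 mm tall; origin: centre of its underside. Stands upright on the crate's floor within 12 mm of the centre of a compartment. The three look alike and differ only in weight: the full one 0.49 to 0.63 kg, the others 0.18 to 0.34 kg; any may be the full one, in any compartment.
- tin_c: Closed rigid tin, red with brass lid, 56 mm across, 70 mm tall; origin: centre of its underside. Stands upright on the crate's floor within 12 mm of the centre of a compartment. The three look alike and differ only in weight: the full one 0.49 to 0.63 kg, the others 0.18 to 0.34 kg; any may be the full one, in any compartment.
- tealight_1: White battery tea light, 38 mm across, 18 mm high with a small flame above (32 mm in all), 25 g, standing loose on the tray's floor; origin at the centre of its underside (14 mm above the tray's origin). It must stay in the tray.
- tealight_2: As tealight_1, towards the tray's other end.
- bauble: White ceramic bauble with a brass cap, 68 mm across, about 80 mm high; a neighbour to leave alone. Origin at the centre of its underside.
- white_tree: White ceramic tree, a cone 84 mm across and 130 mm high; a neighbour to leave alone. Origin at the centre of its underside.
- snowman: White ceramic snowman with a red hat, 60 mm across, about 130 mm high; a neighbour to leave alone. Origin at the centre of its underside.
- bowl: White ceramic bowl, 110 mm across, 45 mm high; a neighbour to leave alone. Origin at the centre of its underside. The four neighbours stand round the edge; the counter left of the crate, 0.42 to 0.59 m ahead of the robot and 0.11 to 0.42 m to its left, is bare: the tray fits there with its y axis along the robot's.
Mind the look-alikes: they are no part of the job. What is shaped like the tealight_2 but red is not meant. Leave any red look-alike of the tealight_1 alone.

How it is judged (in metres and radians):
On the way, in this order (a step that is already met when the one before it is completed fails the run):
1. the tray, with both tea lights in it, stands level on the counter and is let go (height (world z) of tray below 0.012 m and angle between tray's own z axis and vertical below 0.1 rad and linear speed of tray below 0.03 m/s and contact force between the fingers and tray below 0.1 N and z of tealight_1 in the frame of tray between 0.005 and 0.035 m and horizontal distance between each of tealight_1, tealight_2 and tray below 0.15 m and z of tealight_2 in the frame of tray between 0.005 and 0.035 m), for 0.2 s.
2. the left tin is held up off the crate's floor for half a second, the other two standing in their compartments (((contact force between the fingers and tin_a above 0.5 N and contact force between tin_a and crate below 0.05 N and z of tin_a in the frame of crate above 0.028 m and z of tin_b in the frame of crate between 0.004 and 0.014 m and angle between each of tin_b, tin_c's own z axis and vertical below 0.1 rad and contact force between each of tin_b, tin_c and crate above 0.5 N and z of tin_c in the frame of crate between 0.004 and 0.014 m and y of each of tin_b, tin_c in the frame of crate below 0.044 m) or (contact force between the fingers and tin_b above 0.5 N and contact force between tin_b and crate below 0.05 N and z of tin_b in the frame of crate above 0.028 m and z of tin_a in the frame of crate between 0.004 and 0.014 m and angle between each of tin_a, tin_c's own z axis and vertical below 0.1 rad and contact force between each of tin_a, tin_c and crate above 0.5 N and z of tin_c in the frame of crate between 0.004 and 0.014 m and y of each of tin_a, tin_c in the frame of crate below 0.044 m) or (contact force between the fingers and tin_c above 0.5 N and contact force between tin_c and crate below 0.05 N and z of tin_c in the frame of crate above 0.028 m and z of tin_a in the frame of crate between 0.004 and 0.014 m and angle between each of tin_a, tin_b's own z axis and vertical below 0.1 rad and contact force between each of tin_a, tin_b and crate above 0.5 N and z of tin_b in the frame of crate between 0.004 and 0.014 m and y of each of tin_a, tin_b in the frame of crate below 0.044 m))), for 0.5 s.
3. the middle tin is held up off the crate's floor for half a second, the other two standing in their compartments (((contact force between the fingers and tin_a above 0.5 N and contact force between tin_a and crate below 0.05 N and z of tin_a in the frame of crate above 0.028 m and z of tin_b in the frame of crate between 0.004 and 0.014 m and angle between each of tin_b, tin_c's own z axis and vertical below 0.1 rad and contact force between each of tin_b, tin_c and crate above 0.5 N and z of tin_c in the frame of crate between 0.004 and 0.014 m and ((y of tin_b in the frame of crate above 0.044 m and y of tin_c in the frame of crate below -0.044 m) or (y of tin_c in the frame of crate above 0.044 m and y of tin_b in the frame of crate below -0.044 m))) or (contact force between the fingers and tin_b above 0.5 N and contact force between tin_b and crate below 0.05 N and z of tin_b in the frame of crate above 0.028 m and z of tin_a in the frame of crate between 0.004 and 0.014 m and angle between each of tin_a, tin_c's own z axis and vertical below 0.1 rad and contact force between each of tin_a, tin_c and crate above 0.5 N and z of tin_c in the frame of crate between 0.004 and 0.014 m and ((y of tin_a in the frame of crate above 0.044 m and y of tin_c in the frame of crate below -0.044 m) or (y of tin_c in the frame of crate above 0.044 m and y of tin_a in the frame of crate below -0.044 m))) or (contact force between the fingers and tin_c above 0.5 N and contact force between tin_c and crate below 0.05 N and z of tin_c in the frame of crate above 0.028 m and z of tin_a in the frame of crate between 0.004 and 0.014 m and angle between each of tin_a, tin_b's own z axis and vertical below 0.1 rad and contact force between each of tin_a, tin_b and crate above 0.5 N and z of tin_b in the frame of crate between 0.004 and 0.014 m and ((y of tin_a in the frame of crate above 0.044 m and y of tin_b in the frame of crate below -0.044 m) or (y of tin_b in the frame of crate above 0.044 m and y of tin_a in the frame of crate below -0.044 m))))), for 0.5 s.
4. the right tin is held up off the crate's floor for half a second, the other two standing in their compartments (((contact force between the fingers and tin_a above 0.5 N and contact force between tin_a and crate below 0.05 N and z of tin_a in the frame of crate above 0.028 m and z of tin_b in the frame of crate between 0.004 and 0.014 m and angle between each of tin_b, tin_c's own z axis and vertical below 0.1 rad and contact force between each of tin_b, tin_c and crate above 0.5 N and z of tin_c in the frame of crate between 0.004 and 0.014 m and y of each of tin_b, tin_c in the frame of crate above -0.044 m) or (contact force between the fingers and tin_b above 0.5 N and contact force between tin_b and crate below 0.05 N and z of tin_b in the frame of crate above 0.028 m and z of tin_a in the frame of crate between 0.004 and 0.014 m and angle between each of tin_a, tin_c's own z axis and vertical below 0.1 rad and contact force between each of tin_a, tin_c and crate above 0.5 N and z of tin_c in the frame of crate between 0.004 and 0.014 m and y of each of tin_a, tin_c in the frame of crate above -0.044 m) or (contact force between the fingers and tin_c above 0.5 N and contact force between tin_c and crate below 0.05 N and z of tin_c in the frame of crate above 0.028 m and z of tin_a in the frame of crate between 0.004 and 0.014 m and angle between each of tin_a, tin_b's own z axis and vertical below 0.1 rad and contact force between each of tin_a, tin_b and crate above 0.5 N and z of tin_b in the frame of crate between 0.004 and 0.014 m and y of each of tin_a, tin_b in the frame of crate above -0.044 m))), for 0.5 s.
At the end, for the whole second after the job is handed in: The full tin is held still, upright (0.3 rad), its underside over 170 mm above the counter, touching only the fingers; the other two, which weigh under 4.1 N, stand upright on the crate's floor in compartments; the tray stands level on the counter (12 mm, 0.1 rad), let go, both tea lights in it (all of step 1 and ((contact force between the fingers and tin_a above 0.5 N and contact force between tin_a and crate below 0.05 N and height (world z) of tin_a above 0.17 m and angle between tin_a's own z axis and vertical below 0.3 rad and linear speed of tin_a below 0.05 m/s and contact force between tin_a and tray below 0.05 N and contact force between tin_a and tin_b below 0.05 N and contact force between tin_a and tin_c below 0.05 N and contact force between tin_a and bauble below 0.05 N and contact force between tin_a and white_tree below 0.05 N and contact force between tin_a and snowman below 0.05 N and contact force between tin_a and bowl below 0.05 N and z of tin_b in the frame of crate between 0.004 and 0.014 m and angle between each of tin_b, tin_c's own z axis and vertical below 0.1 rad and contact force between tin_b and crate between 0.5 and 4.1 N and z of tin_c in the frame of crate between 0.004 and 0.014 m and contact force between tin_c and crate between 0.5 and 4.1 N) or (contact force between the fingers and tin_b above 0.5 N and contact force between tin_b and crate below 0.05 N and height (world z) of tin_b above 0.17 m and angle between tin_b's own z axis and vertical below 0.3 rad and linear speed of tin_b below 0.05 m/s and contact force between tin_b and tray below 0.05 N and contact force between tin_b and tin_a below 0.05 N and contact force between tin_b and tin_c below 0.05 N and contact force between tin_b and bauble below 0.05 N and contact force between tin_b and white_tree below 0.05 N and contact force between tin_b and snowman below 0.05 N and contact force between tin_b and bowl below 0.05 N and z of tin_a in the frame of crate between 0.004 and 0.014 m and angle between each of tin_a, tin_c's own z axis and vertical below 0.1 rad and contact force between tin_a and crate between 0.5 and 4.1 N and z of tin_c in the frame of crate between 0.004 and 0.014 m and contact force between tin_c and crate between 0.5 and 4.1 N) or (contact force between the fingers and tin_c above 0.5 N and contact force between tin_c and crate below 0.05 N and height (world z) of tin_c above 0.17 m and angle between tin_c's own z axis and vertical below 0.3 rad and linear speed of tin_c below 0.05 m/s and contact force between tin_c and tray below 0.05 N and contact force between tin_c and tin_a below 0.05 N and contact force between tin_c and tin_b below 0.05 N and contact force between tin_c and bauble below 0.05 N and contact force between tin_c and white_tree below 0.05 N and contact force between tin_c and snowman below 0.05 N and contact force between tin_c and bowl below 0.05 N and z of tin_a in the frame of crate between 0.004 and 0.014 m and angle between each of tin_a, tin_b's own z axis and vertical below 0.1 rad and contact force between tin_a and crate between 0.5 and 4.1 N and z of tin_b in the frame of crate between 0.004 and 0.014 m and contact force between tin_b and crate between 0.5 and 4.1 N))); the arm keeps its last pose, push and grip.
It fails at once if the bauble, the tree, the snowman or the bowl is shifted by more than 30 mm or tipped (distance of any of bauble, white_tree, snowman, bowl from where it was at the start of the episode above 0.03 m or angle between any of bauble, white_tree, snowman, bowl's own z axis and vertical above 0.4 rad).
It fails at once if the crate is shifted by more than 40 mm (distance of crate from where it was at the start of the episode above 0.04 m).
It also fails if it takes over 72 s, if anything falls off the work surface, if the arm or the gripper's body presses on something with over 40 N, if the wrist force passes 120 N, or if a joint passes its speed limit or range.

## Working session

There is one attempt and no reset: what is moved stays moved. The work goes in short steps, Python scripts to look and compute and a tool call to move; the robot and the scene stay as the last step left them, time stands still between calls to the robot, and variables do not carry over. Pictures are saved under pics/ and viewed, at most 10 in all, crops included, and the job is handed in when it is done.

Besides the shell and the picture viewer there is one more tool, called after "Call:" as a command line: name --argument value ..., lists and objects as JSON in quotes. drive_tool: Moves the arm, as the interface text tells. Its arguments: {"type":"object","properties":{"rows":{"type":"array","items":{"type":"array","items":{"type":"array","items":{"type":"number","minimum":-1,"maximum":1}}}}},"required":["rows"]}

```bash
mkdir -p pics; cat > h.py <<'E'
import numpy as np, cv2
from cell import env
def w(p,at): return (p["pose"]@np.r_[at,1])[:3]
def look(cams,names,fn="place_of",n=3):
    out={}
    for c in cams:
        p=env.read_camera(c); out[c]=p
        for k in names:
            for d in getattr(env,fn)(k,p)[:n]:
                if d["score"]>.2: print(c,k,round(d["score"],2),w(p,d["at"]).round(0))
    return out
E
python3 - <<'E'
from h import *
o=look(["top","side"],["crate","tray","tray_bar","tealight_1","tin_a","bauble","white_tree","snowman","bowl"])
for c in o: cv2.imwrite(f"pics/{c}.png",o[c]["color"])
s=env.state(); print(s)
E
```

```text
top tray 0.9 [502. -98.  82.]
top tray_bar 0.66 [ 504. -100.  186.]
top tealight_1 0.56 [500. -28.  96.]
top tealight_1 0.52 [ 511. -176.   94.]
top tealight_1 0.51 [ 479. -308.    0.]
top bauble 0.96 [710. -14.  -5.]
top white_tree 0.64 [664. 185.   4.]
top white_tree 0.33 [708. -14.  -4.]
top snowman 0.83 [534. 466.  -1.]
top bowl 0.88 [ 565. -441.    0.]
side crate 0.87 [502. -96.   2.]
side tray_bar 0.57 [500. -96. 187.]
side tealight_1 0.63 [ 508. -181.   97.]
side tealight_1 0.61 [712. -16.  -2.]
side tealight_1 0.53 [506. -26.  95.]
side tin_a 0.68 [504. -97.  10.]
side tin_a 0.56 [ 520. -183.   11.]
side tin_a 0.37 [493. -11.  12.]
side bauble 0.63 [713. -13.  -0.]
side white_tree 0.85 [667. 184.  -3.]
side snowman 0.97 [531. 461.  -2.]
side bowl 0.98 [ 565. -443.   -1.]
{'t': 1.0, 'joints': array([-1.45463774e+00,  4.90859654e-01,  1.55891343e+00, -5.72499460e-05,
        1.09171583e+00, -1.05596137e-01]), 'qvel': array([3.31546865e-05, 6.92408741e-04, 1.82985865e-04, 1.27831537e-03,
       6.88684326e-04, 8.71706909e-04]), 'tau': array([ 1.74782463e-04, -6.12476850e+01, -2.58435380e+01,  6.94271713e-02,
        4.45484149e-02,  1.51017605e-05]), 'eef_pos': array([ 137.47577902, -609.6953892 ,  233.68138796]), 'tcp_rot': array([3.14149484e+00, 6.14592608e-05, 2.21781111e-01]), 'ft_force': array([ 0.11150879,  1.09250463, -0.25255825]), 'moment': array([ 0.00501282,  0.03552641, -0.01659029]), 'grip_force': 0.0, 'opening': 0.9981209599087548}
```

View pics/top.png

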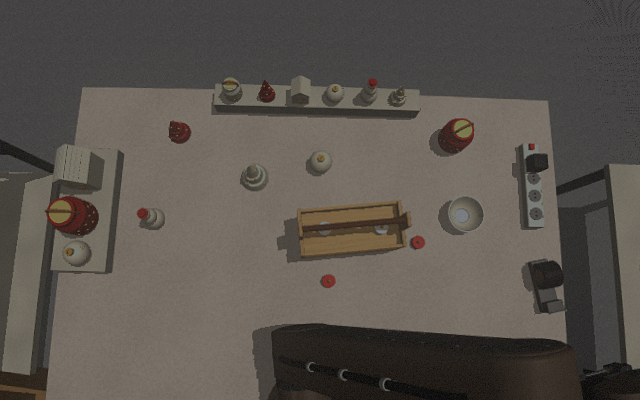

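View pics/side.png

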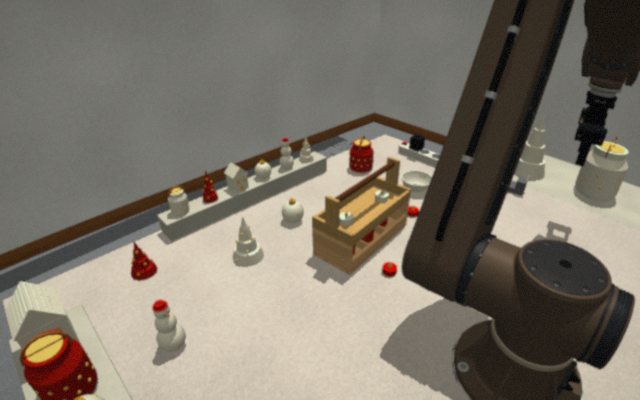

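Top view: the crate with the tray is at about (352,230), slightly yawed. The dark bar runs from about (303,228) to (405,220). The two white tea lights at (325,228) and (381,229) are in the tray. The red discs at (328,281) and (418,242) lie on the counter, so they are the look-alikes to leave alone. The counter left of the crate is bare. Next I fit the bar's yaw and confirm it in one crop.

```bash
cat >> h.py <<'E'
def bp(p,uv,z):
    K=p["camera_matrix"];q=np.float64(uv).reshape(-1,1,2)
    n=cv2.undistortPoints(q,K,np.array([p["k1"],0,0,0.]))[:,0]
    d=np.c_[n[:,0],-n[:,1],-np.ones(len(n))]@p["pose"][:3,:3].T; o=p["pose"][:3,3]
    return o+d*((z-o[2])/d[:,2])[:,None]
E
python3 - <<'E'
from h import *
p=env.read_camera("top"); im=p["color"]
g=im.max(2).astype(int); m=np.zeros_like(g,bool); m[195:262,306:398]=g[195:262,306:398]<75
v,u=np.nonzero(m); print(len(u))
P=bp(p,np.c_[u,v],186)
for _ in range(3):
    c=np.polyfit(P[:,1],P[:,0],1); r=P[:,0]-np.polyval(c,P[:,1]); P=P[abs(r)<8]
print("dx/dy",c, len(P), "x at y=-98",np.polyval(c,-98))
z=cv2.resize(im[185:300,285:435],None,fx=5,fy=5,interpolation=2); cv2.imwrite("pics/c.png",cv2.convertScaleAbs(z,alpha=1.5))
print(bp(p,[[300,212],[299,255],[401,203],[407,245],[328,281],[418,242]],0).round())
E
```

```text
1108
dx/dy [-1.9360722e-01  4.7137799e+02] 124 x at y=-98 490.3514972147532
[[ 563.   42.    0.]
 [ 435.   41.    0.]
 [ 598. -261.    0.]
 [ 472. -277.    0.]
 [ 362.  -45.    0.]
 [ 481. -310.    0.]]
```

View pics/c.png

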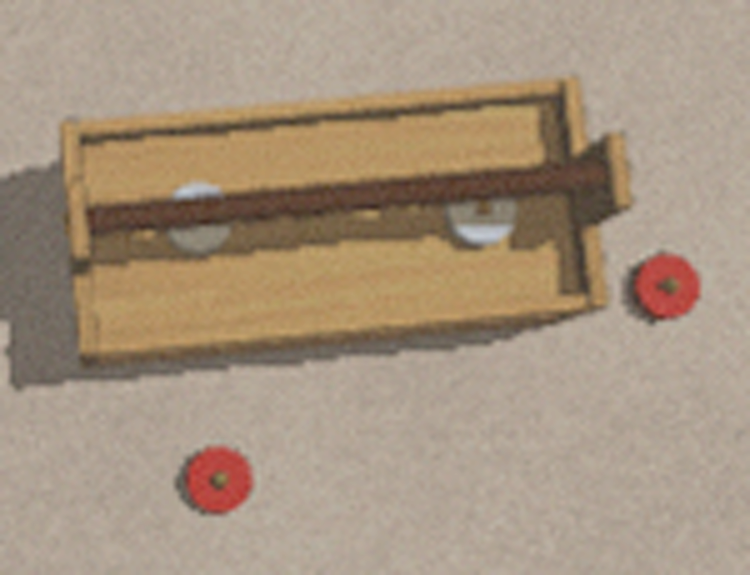

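The crop confirms it: the white tea lights at about (325,228) and (381,229) lie in the tray under the bar. The red ones at (328,281) and (418,242) are outside on the counter and not meant.

```bash
python3 - <<'E'
from h import *
p=env.read_camera("top")
f=lambda l:np.array([[285+a/5,185+b/5] for a,b in l])
for l,z in (([(90,217),(590,176)],188),([(68,125),(575,80)],122),([(85,358),(600,303)],122)):
    P=bp(p,f(l),z); d=P[0]-P[1]; print(P.round(),"yaw",np.arctan2(-d[0],d[1]))
# refine bar: dark reddish in band around line
im=p["color"].astype(int); pts=[]
for u in range(308,398):
    vc=228.4+(u-303)*(-8.2/100); vs=np.arange(int(vc)-4,int(vc)+6)
    wt=np.clip(90-im[vs,u,2],0,None)*(im[vs,u,2]-im[vs,u,1]>15)
    if wt.sum()>0: pts.append((u,(vs*wt).sum()/wt.sum()))
P=bp(p,np.array(pts),188); c=np.polyfit(P[:,1],P[:,0],1); print(len(pts),"yaw",np.arctan(-c[0]),"x(-98)",np.polyval(c,-98))
E
```

```text
[[ 491.   30.  188.]
 [ 518. -223.  188.]] yaw 0.10614675110061109
[[ 548.   44.  122.]
 [ 580. -231.  122.]] yaw 0.11496097980280733
[[ 424.   31.  122.]
 [ 459. -243.  122.]] yaw 0.12776062846394234
90 yaw 0.11367497326653228 x(-98) 505.3530177788717
```

```bash
cat >> h.py <<'E'
def plan(xyz,yaw,n,ramp=False,start=None):
    s=env.state(); p=s["eef_pos"] if start is None else np.array(start[:3],float)
    y0=s["tcp_rot"][2] if start is None else start[3]
    dy=(yaw-y0+np.pi)%(2*np.pi)-np.pi; d=(np.array(xyz)-p); w_=np.ones(n)
    if ramp: w_=np.minimum(np.minimum(np.arange(1,n+1),np.arange(n,0,-1)),3.)
    w_/=w_.sum(); y=y0; R=[]
    for f in w_:
        c,s_=np.cos(y),np.sin(y); e=d*f
        R.append([round(float(v),4) for v in ((c*e[0]+s_*e[1])/250,(s_*e[0]-c*e[1])/250,-e[2]/250,-dy*f/np.pi)]); y+=dy*f
    for r in R: print(r)
E
python3 - <<'E'
from h import *
plan([503.5,-98,245],1.686,13,True)
E
```

```text
[0.0569, -0.0507, -0.0014, -0.0141]
[0.1182, -0.0963, -0.0028, -0.0282]
[0.1895, -0.1282, -0.0041, -0.0424]
[0.2048, -0.1019, -0.0041, -0.0424]
[0.2165, -0.0739, -0.0041, -0.0424]
[0.2244, -0.0445, -0.0041, -0.0424]
[0.2283, -0.0143, -0.0041, -0.0424]
[0.2282, 0.0161, -0.0041, -0.0424]
[0.224, 0.0463, -0.0041, -0.0424]
[0.2159, 0.0756, -0.0041, -0.0424]
[0.204, 0.1036, -0.0041, -0.0424]
[0.1256, 0.0865, -0.0028, -0.0282]
[0.0587, 0.0486, -0.0014, -0.0141]
```

Call:
drive_tool --rows '[[[0.057, -0.051, -0.01, 0, 0, -0.014, 1], [0.118, -0.096, -0.01, 0, 0, -0.028, 1], [0.19, -0.128, -0.01, 0, 0, -0.042, 1], [0.205, -0.102, -0.01, 0, 0, -0.042, 1], [0.216, -0.074, -0.005, 0, 0, -0.042, 1]]]'

```text
t: 1.72
eef_pos: [272.0, -421.3, 245.3]
tcp_rot: [3.141, 0.0, 0.756]
ft_force: [0.5, -0.2, 0.5]
opening: 1.0
grip_force: 0.0
```

Call:
drive_tool --rows '[[[0.224, -0.044, 0, 0, 0, -0.042, 1], [0.228, -0.014, 0, 0, 0, -0.042, 1], [0.228, 0.016, 0, 0, 0, -0.042, 1], [0.224, 0.046, 0, 0, 0, -0.042, 1], [0.216, 0.076, 0, 0, 0, -0.042, 1]]]'

```text
t: 2.35
eef_pos: [439.5, -190.1, 245.3]
tcp_rot: [3.141, 0.0, 1.416]
ft_force: [0.2, -0.2, 0.9]
opening: 0.998
grip_force: 0.0
```

Call:
drive_tool --rows '[[[0.204, 0.104, 0, 0, 0, -0.042, 1], [0.126, 0.086, 0, 0, 0, -0.028, 1], [0.059, 0.049, 0, 0, 0, -0.014, 1], [0, 0, 0, 0, 0, 0, 1]]]'

```text
t: 2.85
eef_pos: [506.5, -99.5, 244.9]
tcp_rot: [-3.141, 0.0, 1.675]
ft_force: [0.8, 1.1, 0.0]
opening: 1.001
grip_force: 0.0
```

```bash
python3 - <<'E'
from h import *
s=env.state();print(s["t"],s["eef_pos"],s["tcp_rot"],s["joints"])
o=look(["wrist"],["tray_bar","tealight_1"]); cv2.imwrite("pics/w1.png",o["wrist"]["color"])
plan([503.5,-98,188],1.686,3)
E
```

```text
2.85 [506.49229816 -99.47378642 244.88040717] [-3.14147858e+00  1.04153598e-04  1.67515641e+00] [-3.21880029e-01  3.24179658e-01  1.80770631e+00 -1.67707507e-04
  1.00976750e+00 -4.26150873e-01]
wrist tray_bar 0.83 [503. -97. 187.]
wrist tealight_1 0.94 [369. -44.  -0.]
wrist tealight_1 0.91 [ 506. -183.   95.]
wrist tealight_1 0.78 [503. -29.  98.]
[0.0044, -0.0028, 0.0759, -0.0015]
[0.0044, -0.0028, 0.0759, -0.0015]
[0.0044, -0.0028, 0.0759, -0.0015]
```

View pics/w1.png

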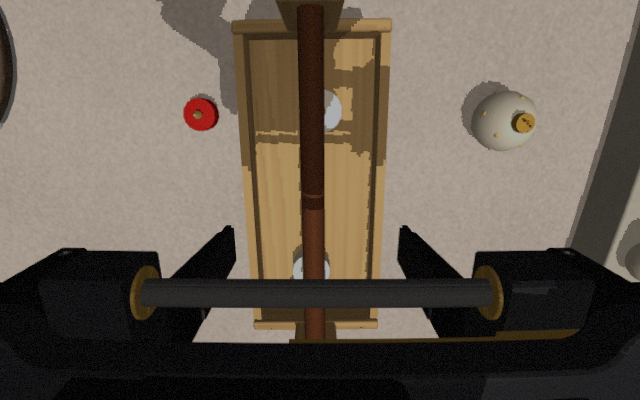

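The wrist view shows the bar running vertically at u≈312 between the open fingers, aligned with the tool. The white tea lights are at (330,108) and (312,268); the red look-alike at (200,113) is off the tray. I go down, grip, and lift in small steps.

Call:
drive_tool --rows '[[[0.0045, -0.012, 0.06, 0, 0, -0.002, 1], [0.0045, 0, 0.1, 0, 0, -0.001, 1], [0, 0, 0.07, 0, 0, 0, 0.6], [0, 0, 0, 0, 0, 0, 0.2], [0, 0, 0, 0, 0, 0, 0]]]'

```text
t: 3.62
eef_pos: [503.4, -99.1, 188.1]
tcp_rot: [3.141, 0.0, 1.681]
ft_force: [0.1, 0.6, 0.4]
opening: 0.74
grip_force: 0.0
```

Call:
drive_tool --rows '[[[0, 0, 0, 0, 0, 0, 0], [0, 0, 0, 0, 0, 0, 0], [0, 0, 0, 0, 0, 0, 0]]]'

```text
t: 4.0
eef_pos: [503.4, -98.4, 187.6]
tcp_rot: [3.141, 0.0, 1.683]
ft_force: [0.1, 0.6, -0.2]
opening: 0.422
grip_force: 0.0
```

Call:
drive_tool --rows '[[[0, 0, 0, 0, 0, 0, 0], [0, 0, 0, 0, 0, 0, 0], [0, 0, 0, 0, 0, 0, 0], [0, 0, 0, 0, 0, 0, 0]]]'

```text
t: 4.5
eef_pos: [503.6, -98.4, 187.3]
tcp_rot: [3.141, 0.0, 1.683]
ft_force: [3.8, 1.1, -1.9]
opening: 0.159
grip_force: 30.0
```

Call:
drive_tool --rows '[[[0, 0, -0.01, 0, 0, 0, 0], [0, 0, -0.02, 0, 0, 0, 0], [0, 0, -0.03, 0, 0, 0, 0]]]'

```text
t: 4.88
eef_pos: [503.1, -98.4, 202.5]
tcp_rot: [-3.141, -0.0, 1.683]
ft_force: [-0.0, 0.0, -5.8]
opening: 0.164
grip_force: 30.0
```

```bash
python3 - <<'E'
from h import *
plan([505,262,242],1.571,14,True,[503.2,-98.4,242,1.683])
E
```

```text
[0.0398, 0.0047, -0.0, 0.001]
[0.0796, 0.0091, -0.0, 0.002]
[0.1194, 0.0129, -0.0, 0.003]
[0.1196, 0.0118, -0.0, 0.003]
[0.1197, 0.0107, -0.0, 0.003]
[0.1198, 0.0096, -0.0, 0.003]
[0.1198, 0.0085, -0.0, 0.003]
[0.1199, 0.0073, -0.0, 0.003]
[0.12, 0.0062, -0.0, 0.003]
[0.12, 0.0051, -0.0, 0.003]
[0.1201, 0.004, -0.0, 0.003]
[0.1201, 0.0029, -0.0, 0.003]
[0.0801, 0.0012, -0.0, 0.002]
[0.04, 0.0003, -0.0, 0.001]
```

Call:
drive_tool --rows '[[[0, 0, -0.03, 0, 0, 0, 0], [0, 0, -0.05, 0, 0, 0, 0], [0, 0, -0.05, 0, 0, 0, 0], [0, 0, -0.03, 0, 0, 0, 0]]]'

```text
t: 5.38
eef_pos: [503.5, -98.5, 243.5]
tcp_rot: [3.141, 0.001, 1.683]
ft_force: [0.9, 0.3, -4.8]
opening: 0.163
grip_force: 30.0
```

Call:
drive_tool --rows '[[[0.04, 0.005, 0, 0, 0, 0.001, 0], [0.08, 0.009, 0, 0, 0, 0.002, 0], [0.12, 0.013, 0, 0, 0, 0.003, 0], [0.12, 0.012, 0, 0, 0, 0.003, 0], [0.12, 0.011, 0, 0, 0, 0.003, 0]]]'

```text
t: 6.0
eef_pos: [503.8, 23.8, 241.9]
tcp_rot: [-3.141, -0.0, 1.645]
ft_force: [0.7, -0.0, -5.7]
opening: 0.159
grip_force: 30.0
```

Call:
drive_tool --rows '[[[0.12, 0.01, 0, 0, 0, 0.003, 0], [0.12, 0.008, 0, 0, 0, 0.003, 0], [0.12, 0.007, 0, 0, 0, 0.003, 0], [0.12, 0.006, 0, 0, 0, 0.003, 0], [0.12, 0.005, 0, 0, 0, 0.003, 0]]]'

```text
t: 6.62
eef_pos: [504.3, 174.1, 241.9]
tcp_rot: [-3.141, 0.0, 1.598]
ft_force: [0.7, -0.7, -4.4]
opening: 0.159
grip_force: 30.0
```

Call:
drive_tool --rows '[[[0.12, 0.004, 0, 0, 0, 0.003, 0], [0.12, 0.003, 0, 0, 0, 0.003, 0], [0.08, 0.001, 0, 0, 0, 0.002, 0], [0.04, 0, 0, 0, 0, 0.001, 0], [0, 0, 0, 0, 0, 0, 0]]]'

```text
t: 7.25
eef_pos: [505.0, 263.0, 242.0]
tcp_rot: [-3.141, 0.0, 1.57]
ft_force: [-1.0, -0.9, -5.6]
opening: 0.16
grip_force: 30.0
```

Call:
drive_tool --rows '[[[0, 0, 0.04, 0, 0, 0, 0], [0, 0, 0.1, 0, 0, 0, 0], [0, 0, 0.14, 0, 0, 0, 0], [0, 0, 0.12, 0, 0, 0, 0], [0, 0, 0.06, 0, 0, 0, 0]]]'

```text
t: 7.88
eef_pos: [504.9, 261.6, 125.5]
tcp_rot: [-3.139, 0.001, 1.569]
ft_force: [0.6, -0.5, -4.5]
opening: 0.163
grip_force: 30.0
```

Call:
drive_tool --rows '[[[0, 0, 0.03, 0, 0, 0, 0], [0, 0, 0.03, 0, 0, 0, 0], [0, 0, 0.012, 0, 0, 0, 0], [0, 0, 0.006, 0, 0, 0, 0], [0, 0, 0, 0, 0, 0, 0]]]'

```text
t: 8.5
eef_pos: [505.4, 262.6, 108.1]
tcp_rot: [3.141, -0.0, 1.57]
ft_force: [0.2, 0.6, -4.7]
opening: 0.165
grip_force: 30.0
```

Call:
drive_tool --rows '[[[0, 0, 0.006, 0, 0, 0, 0], [0, 0, 0.004, 0, 0, 0, 0], [0, 0, 0, 0, 0, 0, 0]]]'

```text
t: 8.88
eef_pos: [505.4, 262.6, 105.3]
tcp_rot: [3.141, 0.0, 1.57]
ft_force: [-0.3, -0.8, -4.9]
opening: 0.163
grip_force: 30.0
```

Call:
drive_tool --rows '[[[0, 0, 0.004, 0, 0, 0, 0], [0, 0, 0.004, 0, 0, 0, 0], [0, 0, 0, 0, 0, 0, 0]]]'

```text
t: 9.25
eef_pos: [505.5, 262.6, 105.2]
tcp_rot: [3.14, -0.0, 1.57]
ft_force: [-5.6, -2.8, 17.7]
opening: 0.161
grip_force: 30.0
```

Call:
drive_tool --rows '[[[0, 0, -0.005, 0, 0, 0, 0.1], [0, 0, 0, 0, 0, 0, 0.6], [0, 0, 0, 0, 0, 0, 0.6], [0, 0, 0, 0, 0, 0, 0.6], [0, 0, 0, 0, 0, 0, 0.6]]]'

```text
t: 9.88
eef_pos: [505.4, 262.6, 104.5]
tcp_rot: [-3.141, 0.0, 1.57]
ft_force: [0.1, -0.8, 0.2]
opening: 0.526
grip_force: 0.0
```

Call:
drive_tool --rows '[[[0, 0, -0.06, 0, 0, 0, 0.6], [0, 0, -0.15, 0, 0, 0, 1], [0, 0, -0.18, 0, 0, 0, 1], [0, 0, -0.06, 0, 0, 0, 1]]]'

```text
t: 10.38
eef_pos: [506.0, 262.9, 220.5]
tcp_rot: [3.137, -0.002, 1.57]
ft_force: [-0.5, 0.4, -0.6]
opening: 0.858
grip_force: 0.0
```

```bash
python3 - <<'E'
from h import *
o=look(["top","side"],["tray","tealight_1","crate","tin_a"],n=5)
a=o["top"]["color"][150:300,150:450]; cv2.imwrite("pics/t2.png",cv2.convertScaleAbs(cv2.resize(a,None,fx=2.6,fy=2.6,interpolation=2),alpha=1.5))
plan([502,-97,215],1.686,13,True)
E
```

```text
top tray 0.87 [501. 262.   2.]
top tealight_1 0.59 [ 477. -307.   -1.]
top tealight_1 0.51 [706. -14.  -6.]
top tealight_1 0.49 [362. -44.   3.]
top tealight_1 0.41 [501. 182.  15.]
top crate 0.91 [511. -94.  -1.]
top crate 0.29 [501. 263.  -1.]
top tin_a 0.62 [ 499. -100.    8.]
top tin_a 0.59 [497.  -8.  11.]
top tin_a 0.57 [ 520. -183.    9.]
side tray 0.66 [508. 266.   1.]
side tealight_1 0.77 [502. 183.  16.]
side tealight_1 0.73 [514. 338.  15.]
side tealight_1 0.64 [ 482. -305.    0.]
side tealight_1 0.63 [365. -45.   2.]
side crate 0.66 [501. -98.   3.]
side crate 0.55 [528. 461.  -2.]
side tin_a 0.86 [ 507. -101.   12.]
side tin_a 0.81 [492. -11.  15.]
side tin_a 0.74 [ 520. -183.    8.]
[-0.0436, -0.0003, 0.0002, -0.0011]
[-0.0871, -0.001, 0.0003, -0.0022]
[-0.1307, -0.0024, 0.0005, -0.0034]
[-0.1307, -0.0038, 0.0005, -0.0034]
[-0.1306, -0.0051, 0.0005, -0.0034]
[-0.1306, -0.0065, 0.0005, -0.0034]
[-0.1305, -0.0079, 0.0005, -0.0034]
[-0.1304, -0.0093, 0.0005, -0.0034]
[-0.1303, -0.0107, 0.0005, -0.0034]
[-0.1302, -0.0121, 0.0005, -0.0034]
[-0.13, -0.0134, 0.0005, -0.0034]
[-0.0866, -0.0099, 0.0003, -0.0022]
[-0.0433, -0.0052, 0.0002, -0.0011]
```

View pics/t2.png

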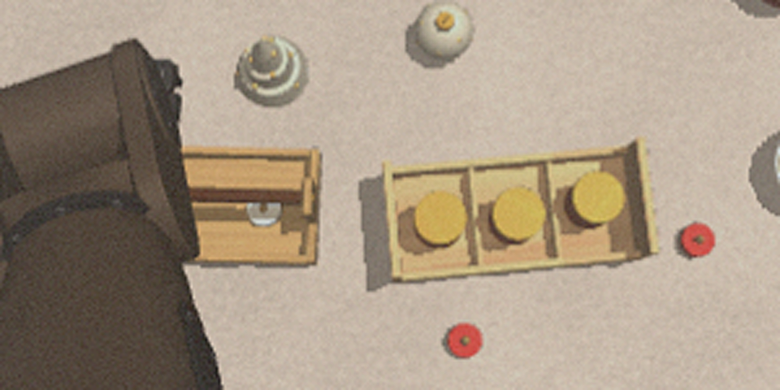

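The tray stands at the left; a tea light shows at crop (264,210), and the side view's network also sees the other. Crate: three brass lids at crop (440,218), (518,214) and (597,197).

```bash
python3 - <<'E'
from h import *
p=env.read_camera("top")
print(bp(p,[[150+a/2.6,150+b/2.6] for a,b in ((440,218),(518,214),(597,197))],78).round(1))
plan([495,-10,160],1.686,9,True)
E
```

```text
[[ 490.3  -14.3   78. ]
 [ 496.5  -97.5   78. ]
 [ 516.8 -182.4   78. ]]
[-0.0519, -0.0019, 0.0108, -0.0018]
[-0.1038, -0.0043, 0.0215, -0.0035]
[-0.1556, -0.0082, 0.0323, -0.0053]
[-0.1554, -0.0108, 0.0323, -0.0053]
[-0.1552, -0.0134, 0.0323, -0.0053]
[-0.155, -0.016, 0.0323, -0.0053]
[-0.1547, -0.0186, 0.0323, -0.0053]
[-0.1029, -0.0141, 0.0215, -0.0035]
[-0.0514, -0.0076, 0.0108, -0.0018]
```

Call:
drive_tool --rows '[[[-0.052, -0.002, 0, 0, 0, -0.002, 1], [-0.104, -0.004, 0, 0, 0, -0.004, 1], [-0.156, -0.008, 0.02, 0, 0, -0.005, 1], [-0.156, -0.011, 0.03, 0, 0, -0.005, 1], [-0.155, -0.013, 0.045, 0, 0, -0.005, 1]]]'

```text
t: 11.55
eef_pos: [499.6, 104.8, 193.4]
tcp_rot: [3.141, 0.0, 1.636]
ft_force: [0.8, 0.9, -0.4]
opening: 1.001
grip_force: 0.0
```

Call:
drive_tool --rows '[[[-0.155, -0.016, 0.045, 0, 0, -0.005, 1], [-0.155, -0.019, 0.04, 0, 0, -0.005, 1], [-0.103, -0.014, 0.02, 0, 0, -0.004, 1], [-0.051, -0.008, 0.01, 0, 0, -0.002, 1], [0, 0, 0, 0, 0, 0, 1]]]'

```text
t: 12.18
eef_pos: [495.0, -10.8, 164.6]
tcp_rot: [-3.142, 0.0, 1.684]
ft_force: [0.1, -0.0, 0.0]
opening: 1.0
grip_force: 0.0
```

```bash
python3 - <<'E'
from h import *
o=look(["wrist"],["tin_a","crate"]); cv2.imwrite("pics/w2.png",o["wrist"]["color"])
plan([493,-11,64],1.686,1)
E
```

```text
wrist tin_a 0.97 [501. -99.   4.]
wrist tin_a 0.81 [491. -19.   6.]
wrist tin_a 0.56 [ 519. -181.    6.]
[-0.0048, -0.0093, 0.4033, 0.0001]
```

View pics/w2.png

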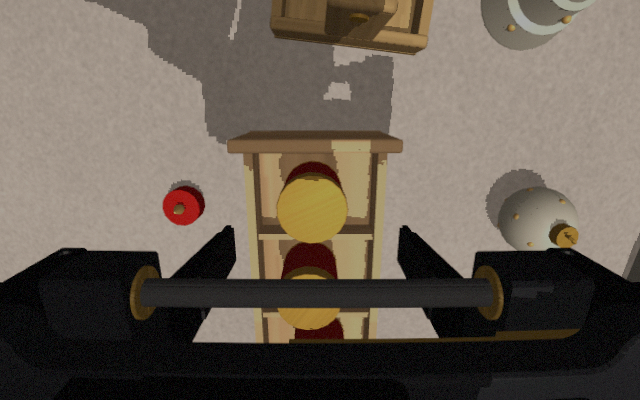

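Wrist view: the left tin's lid is centred at (312,208), and the middle lid is partly hidden at (308,300). Clear room around both. I back-project the left lid before going down.

```bash
python3 - <<'E'
from h import *
p=env.read_camera("wrist")
print(bp(p,[[312,208.5]],78).round(1), bp(p,[[278,208],[347,208],[312,175],[312,243]],78).round(1))
E
```

```text
[[492.6 -11.   78. ]] [[466.1 -13.6  78. ]
 [519.8  -7.4  78. ]
 [489.6  15.6  78. ]
 [495.9 -40.2  78. ]]
```

Call:
drive_tool --rows '[[[-0.003, -0.009, 0.08, 0, 0, 0, 0.8], [0, 0, 0.14, 0, 0, 0, 0.8], [0, 0, 0.12, 0, 0, 0, 0.8], [0, 0, 0.06, 0, 0, 0, 0.8], [0, 0, 0, 0, 0, 0, 0.5]]]'

```text
t: 13.0
eef_pos: [492.8, -10.8, 64.2]
tcp_rot: [-3.14, -0.0, 1.686]
ft_force: [0.7, -0.3, 0.0]
opening: 0.741
grip_force: 0.0
```

Call:
drive_tool --rows '[[[0, 0, 0, 0, 0, 0, 0], [0, 0, 0, 0, 0, 0, 0], [0, 0, 0, 0, 0, 0, 0], [0, 0, 0, 0, 0, 0, 0]]]'

```text
t: 13.5
eef_pos: [492.7, -11.1, 65.5]
tcp_rot: [3.141, 0.0, 1.686]
ft_force: [-3.8, 1.1, 8.0]
opening: 0.585
grip_force: 30.0
```

Call:
drive_tool --rows '[[[0, 0, -0.02, 0, 0, 0, 0], [0, 0, -0.06, 0, 0, 0, 0], [0, 0, -0.12, 0, 0, 0, 0], [0, 0, -0.14, 0, 0, 0, 0], [0, 0, -0.08, 0, 0, 0, 0]]]'

```text
t: 14.12
eef_pos: [493.3, -11.3, 172.1]
tcp_rot: [3.139, 0.001, 1.686]
ft_force: [0.0, 0.3, -5.6]
opening: 0.584
grip_force: 30.0
```

Call:
drive_tool --rows '[[[0, 0, 0, 0, 0, 0, 0], [0, 0, 0, 0, 0, 0, 0], [0, 0, 0, 0, 0, 0, 0], [0, 0, 0, 0, 0, 0, 0], [0, 0, 0, 0, 0, 0, 0]]]'

```text
t: 14.75
eef_pos: [492.9, -11.2, 169.2]
tcp_rot: [-3.141, -0.0, 1.686]
ft_force: [0.2, -0.4, -5.5]
opening: 0.584
grip_force: 30.0
```

Call:
drive_tool --rows '[[[0, 0, 0, 0, 0, 0, 0], [0, 0, 0, 0, 0, 0, 0], [0, 0, 0, 0, 0, 0, 0], [0, 0, 0, 0, 0, 0, 0]]]'

```text
t: 15.25
eef_pos: [493.0, -11.2, 169.6]
tcp_rot: [3.142, 0.0, 1.686]
ft_force: [0.2, -1.0, -4.6]
opening: 0.583
grip_force: 30.0
```

```bash
python3 - <<'E'
from h import *
for i in range(3): p=env.read_camera("side"); s=env.state(); print(s["t"],s["ft_force"].round(2),s["eef_pos"].round(1))
for d in env.place_of("tin_a",p): print(d["score"],w(p,d["at"]).round())
E
```

```text
15.3 [ 0.09  0.49 -4.74] [493.  -11.2 169.6]
15.35 [-1.08 -0.05 -4.91] [493.  -11.2 169.6]
15.4 [-0.03  0.08 -5.65] [493.  -11.2 169.6]
0.96 [492. -10. 119.]
0.92 [ 520. -184.   10.]
0.74 [ 504. -100.   13.]
```

Left tin weighs about 5.1 N (~0.52 kg). That looks like the full one, but I still heft the others. Putting it back.

Call:
drive_tool --rows '[[[0, 0, 0.06, 0, 0, 0, 0], [0, 0, 0.13, 0, 0, 0, 0], [0, 0, 0.13, 0, 0, 0, 0], [0, 0, 0.06, 0, 0, 0, 0], [0, 0, 0.025, 0, 0, 0, 0]]]'

```text
t: 16.08
eef_pos: [493.0, -11.2, 68.0]
tcp_rot: [-3.141, -0.0, 1.686]
ft_force: [0.3, 0.2, -4.7]
opening: 0.584
grip_force: 30.0
```

Call:
drive_tool --rows '[[[0, 0, 0.006, 0, 0, 0, 0], [0, 0, 0.004, 0, 0, 0, 0], [0, 0, 0, 0, 0, 0, 0]]]'

```text
t: 16.45
eef_pos: [493.2, -11.3, 66.4]
tcp_rot: [3.141, 0.0, 1.686]
ft_force: [0.2, -0.7, -4.4]
opening: 0.583
grip_force: 30.0
```

Call:
drive_tool --rows '[[[0, 0, 0.004, 0, 0, 0, 0], [0, 0, 0.003, 0, 0, 0, 0], [0, 0, 0, 0, 0, 0, 0]]]'

```text
t: 16.82
eef_pos: [493.2, -11.3, 65.4]
tcp_rot: [3.14, 0.001, 1.686]
ft_force: [-4.4, 0.2, 13.8]
opening: 0.584
grip_force: 30.0
```

Call:
drive_tool --rows '[[[0, 0, -0.003, 0, 0, 0, 0.6], [0, 0, 0, 0, 0, 0, 0.85], [0, 0, 0, 0, 0, 0, 0.85], [0, 0, 0, 0, 0, 0, 0.85], [0, 0, -0.04, 0, 0, 0, 0.85]]]'

```text
t: 17.45
eef_pos: [492.7, -11.2, 74.7]
tcp_rot: [-3.14, -0.0, 1.686]
ft_force: [-1.3, -0.6, -0.3]
opening: 0.842
grip_force: 0.0
```

Call:
drive_tool --rows '[[[0, 0, -0.12, 0, 0, 0, 0.85], [0, 0, -0.16, 0, 0, 0, 0.85], [-0.08, 0, -0.06, 0, 0, 0, 0.85], [-0.16, 0.01, 0, 0, 0, 0, 0.85], [-0.11, -0.01, 0, 0, 0, 0, 0.85]]]'

```text
t: 18.08
eef_pos: [503.4, -99.4, 160.9]
tcp_rot: [3.14, 0.001, 1.686]
ft_force: [0.2, -0.2, -0.2]
opening: 0.849
grip_force: 0.0
```

Call:
drive_tool --rows '[[[0, 0, 0, 0, 0, 0, 0.85]]]'

```text
t: 18.2
eef_pos: [503.1, -99.4, 160.4]
tcp_rot: [3.141, 0.0, 1.683]
ft_force: [-0.5, 0.2, -0.4]
opening: 0.85
grip_force: 0.0
```

```bash
cat >> h.py <<'E'
def lid(guess,r=30):
    """brass lid centre near guess, from wrist picture"""
    p=env.read_camera("wrist"); hsv=cv2.cvtColor(p["color"],cv2.COLOR_BGR2HSV)
    m=cv2.inRange(hsv,(15,140,80),(32,255,255)); v,u=np.nonzero(m); P=bp(p,np.c_[u,v],78)
    return p,P[np.hypot(*(P[:,:2]-guess).T)<r+6]
E
python3 - <<'E'
from h import *
s=env.state();print(s["t"],s["eef_pos"],s["tcp_rot"])
p,P=lid((501,-99)); print(len(P),P.min(0),P.max(0),(cv2.minEnclosingCircle(P[:,:2].astype(np.float32))))
for d in env.place_of("tin_a",p): print(d["score"],w(p,d["at"]).round())
cv2.imwrite("pics/w3.png",p["color"])
look(["side"],["tin_a","crate"])
E
```

```text
18.2 [503.05491875 -99.43046704 160.39840672] [3.14103952e+00 3.99935237e-04 1.68349926e+00]
4014 [ 470.7111732  -134.26160507   78.        ] [532.91244613 -66.86275985  78.        ] ((500.61199951171875, -99.27059936523438), 35.97229766845703)
0.9 [ 496. -100.    7.]
0.86 [493. -16.   6.]
0.64 [ 519. -182.    6.]
side tin_a 0.68 [501. -99.  13.]
side tin_a 0.61 [ 517. -182.    8.]
side crate 0.59 [501. -98.   0.]
```

View pics/w3.png

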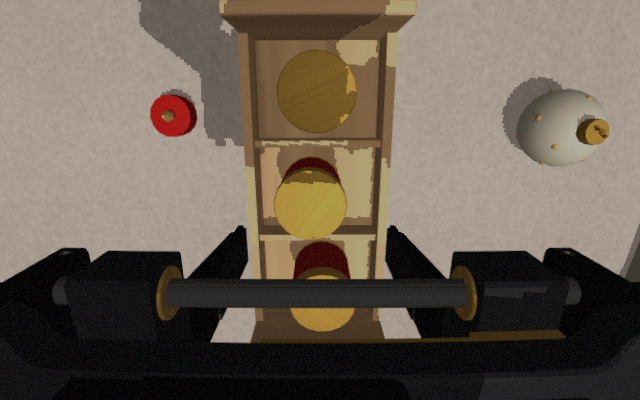

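The left tin stands back in its compartment, lid at (316,91). The middle lid is at (310,204).

```bash
python3 - <<'E'
from h import *
p=env.read_camera("wrist")
print(bp(p,[[310.5,204],[316,91],[323,295]],78).round(1))
plan([499,-99.5,64],1.686,1)
E
```

```text
[[ 498.6  -93.7   78. ]
 [ 493.3  -11.3   78. ]
 [ 517.9 -171.7   78. ]]
[-0.0068, -0.0169, 0.384, 0.0003]
```

```bash
python3 - <<'E'
from h import *
p=env.read_camera("wrist"); im=p["color"]
for v in range(150,252,4): print(v,im[v,310],im[v,290],bp(p,[[310,v]],78)[0,1].round(1))
E
```

```text
150 [ 68  96 125] [ 66  97 126] -52.8
154 [ 66  97 124] [ 66  99 126] -55.7
158 [ 58  86 111] [ 71 102 130] -58.6
162 [14 15 59] [ 66  99 126] -61.6
166 [ 2  7 56] [ 57  91 120] -64.5
170 [13 39 58] [12  9 56] -67.5
174 [ 29  78 105] [19 19 58] -70.5
178 [ 27  79 105] [26 54 75] -73.6
182 [ 32  80 106] [ 46 105 134] -76.6
186 [ 65 149 175] [ 62 142 175] -79.7
190 [ 68 152 176] [ 60 141 174] -82.8
194 [ 63 148 174] [ 63 143 176] -85.9
198 [ 67 152 173] [ 68 146 175] -89.0
202 [ 68 151 176] [ 63 144 175] -92.2
206 [ 67 149 176] [ 63 145 174] -95.4
210 [ 67 153 175] [ 64 144 176] -98.6
214 [ 61 146 174] [ 61 144 175] -101.8
218 [ 64 151 175] [ 62 144 174] -105.1
222 [ 66 152 176] [ 62 142 175] -108.3
226 [ 73 154 177] [ 62 143 173] -111.6
230 [ 67 151 174] [ 59 140 174] -115.0
234 [ 63 147 173] [ 63 144 175] -118.3
238 [ 62 144 174] [113 159 176] -121.7
242 [ 60 111 142] [105 143 165] -125.1
246 [13 18 58] [ 58  84 112] -128.5
250 [16 13 60] [ 60  91 114] -132.0
```

Call:
drive_tool --rows '[[[0.003, -0.015, 0.08, 0, 0, 0, 0.85], [0, 0, 0.13, 0, 0, 0, 0.8], [0, 0, 0.12, 0, 0, 0, 0.8], [0, 0, 0.055, 0, 0, 0, 0.8], [0, 0, 0, 0, 0, 0, 0.5]]]'

```text
t: 19.18
eef_pos: [499.1, -97.6, 63.2]
tcp_rot: [-3.14, -0.0, 1.686]
ft_force: [1.1, -0.6, 0.1]
opening: 0.741
grip_force: 0.0
```

Call:
drive_tool --rows '[[[0, 0, 0, 0, 0, 0, 0], [0, 0, 0, 0, 0, 0, 0], [0, 0, 0, 0, 0, 0, 0], [0, 0, 0, 0, 0, 0, 0]]]'

```text
t: 19.68
eef_pos: [499.3, -97.9, 64.5]
tcp_rot: [3.141, 0.001, 1.686]
ft_force: [-4.2, 0.5, 7.1]
opening: 0.584
grip_force: 30.0
```

Call:
drive_tool --rows '[[[0, 0, -0.02, 0, 0, 0, 0], [0, 0, -0.06, 0, 0, 0, 0], [0, 0, -0.12, 0, 0, 0, 0], [0, 0, -0.14, 0, 0, 0, 0], [0, 0, -0.08, 0, 0, 0, 0]]]'

```text
t: 20.3
eef_pos: [499.5, -97.9, 171.2]
tcp_rot: [3.139, 0.001, 1.686]
ft_force: [-0.6, -0.1, -3.5]
opening: 0.589
grip_force: 30.0
```

Call:
drive_tool --rows '[[[0, 0, 0, 0, 0, 0, 0], [0, 0, 0, 0, 0, 0, 0], [0, 0, 0, 0, 0, 0, 0], [0, 0, 0, 0, 0, 0, 0], [0, 0, 0, 0, 0, 0, 0]]]'

```text
t: 20.92
eef_pos: [499.1, -97.8, 168.3]
tcp_rot: [-3.141, -0.0, 1.686]
ft_force: [-0.4, -0.3, -3.9]
opening: 0.582
grip_force: 30.0
```

Call:
drive_tool --rows '[[[0, 0, 0, 0, 0, 0, 0], [0, 0, 0, 0, 0, 0, 0], [0, 0, 0, 0, 0, 0, 0], [0, 0, 0, 0, 0, 0, 0]]]'

```text
t: 21.42
eef_pos: [499.2, -97.8, 168.7]
tcp_rot: [3.142, 0.0, 1.686]
ft_force: [-0.7, -0.4, -3.5]
opening: 0.585
grip_force: 30.0
```

```bash
python3 - <<'E'
from h import *
for i in range(3): p=env.read_camera("side"); s=env.state(); print(s["t"],s["ft_force"].round(2),s["eef_pos"].round(1))
for d in env.place_of("tin_a",p): print(d["score"],w(p,d["at"]).round())
E
```

```text
21.475 [ 0.09  0.54 -3.38] [499.2 -97.8 168.7]
21.525 [ 0.5   0.09 -3.  ] [499.2 -97.8 168.6]
21.575 [-0.81  0.06 -3.24] [499.2 -97.8 168.6]
0.73 [ 504. -101.  114.]
0.61 [ 519. -184.    7.]
0.54 [493. -11.  13.]
```

Middle tin is about 3.3 N, so it is light. Putting it back.

Call:
drive_tool --rows '[[[0, 0, 0.06, 0, 0, 0, 0], [0, 0, 0.13, 0, 0, 0, 0], [0, 0, 0.13, 0, 0, 0, 0], [0, 0, 0.06, 0, 0, 0, 0], [0, 0, 0.025, 0, 0, 0, 0]]]'

```text
t: 22.25
eef_pos: [499.1, -97.8, 66.5]
tcp_rot: [-3.141, -0.0, 1.686]
ft_force: [0.3, 0.0, -3.0]
opening: 0.587
grip_force: 30.0
```

Call:
drive_tool --rows '[[[0, 0, 0.006, 0, 0, 0, 0], [0, 0, 0.004, 0, 0, 0, 0], [0, 0, 0.004, 0, 0, 0, 0], [0, 0, 0.002, 0, 0, 0, 0], [0, 0, 0, 0, 0, 0, 0]]]'

```text
t: 22.88
eef_pos: [499.5, -98.0, 64.5]
tcp_rot: [3.14, 0.001, 1.686]
ft_force: [-2.7, 0.3, 7.1]
opening: 0.579
grip_force: 30.0
```

Call:
drive_tool --rows '[[[0, 0, -0.002, 0, 0, 0, 0.6], [0, 0, 0, 0, 0, 0, 0.85], [0, 0, 0, 0, 0, 0, 0.85], [0, 0, 0, 0, 0, 0, 0.85], [0, 0, -0.04, 0, 0, 0, 0.85]]]'

```text
t: 23.5
eef_pos: [498.9, -97.7, 73.7]
tcp_rot: [-3.14, -0.0, 1.686]
ft_force: [0.0, 0.1, -0.4]
opening: 0.848
grip_force: 0.0
```

Call:
drive_tool --rows '[[[0, 0, -0.12, 0, 0, 0, 0.85], [0, 0, -0.16, 0, 0, 0, 0.85], [-0.08, 0.01, -0.07, 0, 0, 0, 0.85], [-0.16, 0.019, 0, 0, 0, 0, 0.85], [-0.107, 0.01, 0, 0, 0, 0, 0.85]]]'

```text
t: 24.12
eef_pos: [519.2, -184.2, 162.5]
tcp_rot: [3.14, 0.001, 1.686]
ft_force: [-0.2, 0.2, -0.2]
opening: 0.855
grip_force: 0.0
```

Call:
drive_tool --rows '[[[0, 0, 0, 0, 0, 0, 0.85]]]'

```text
t: 24.25
eef_pos: [519.0, -184.2, 161.8]
tcp_rot: [3.141, 0.001, 1.684]
ft_force: [-0.2, 0.3, 0.6]
opening: 0.855
grip_force: 0.0
```

```bash
python3 - <<'E'
from h import *
s=env.state();print(s["t"],s["eef_pos"],s["tcp_rot"])
p=env.read_camera("wrist")
for d in env.place_of("tin_a",p): print(d["score"],w(p,d["at"]).round())
cv2.imwrite("pics/w4.png",p["color"])
im=p["color"]
for v in range(150,262,4): 
  x=bp(p,[[320,v]],78)[0]; print(v,im[v,320],x[:2].round(1),end=";")
look(["side"],["tin_a","crate"])
E
```

```text
24.25 [ 518.9674388  -184.18465972  161.82957003] [3.14099174e+00 5.23917745e-04 1.68382266e+00]
0.82 [497. -98.   9.]
0.75 [ 518. -179.    7.]
150 [ 62  91 118] [ 517.2 -139.1];154 [ 62  91 118] [ 517.6 -142. ];158 [32 65 94] [ 517.9 -144.9];162 [ 0  0 52] [ 518.3 -147.9];166 [12 15 57] [ 518.6 -150.9];170 [ 4 40 62] [ 519.  -153.9];174 [ 28  78 105] [ 519.3 -156.9];178 [ 30  77 104] [ 519.7 -160. ];182 [ 65 150 172] [ 520.  -163.1];186 [ 67 148 173] [ 520.4 -166.2];190 [ 66 149 173] [ 520.8 -169.3];194 [ 66 148 172] [ 521.1 -172.4];198 [ 66 148 171] [ 521.5 -175.6];202 [ 64 147 171] [ 521.9 -178.8];206 [ 63 149 171] [ 522.3 -182. ];210 [ 60 145 169] [ 522.6 -185.2];214 [ 62 146 170] [ 523.  -188.4];218 [ 65 144 171] [ 523.4 -191.7];222 [ 66 149 172] [ 523.8 -195. ];226 [ 61 147 169] [ 524.2 -198.4];230 [ 63 149 171] [ 524.6 -201.7];234 [ 63 145 171] [ 525.  -205.1];238 [ 60 143 171] [ 525.4 -208.5];242 [39 58 76] [ 525.8 -211.9];246 [32 52 69] [ 526.2 -215.4];250 [40 54 70] [ 526.6 -218.9];254 [37 50 68] [ 527.  -222.4];258 [32 52 70] [ 527.4 -225.9];side tin_a 0.91 [493. -11.  13.]
side tin_a 0.86 [504. -99.  12.]
side tin_a 0.79 [ 522. -184.    8.]
side crate 0.89 [501. -98.   2.]
```

View pics/w4.png

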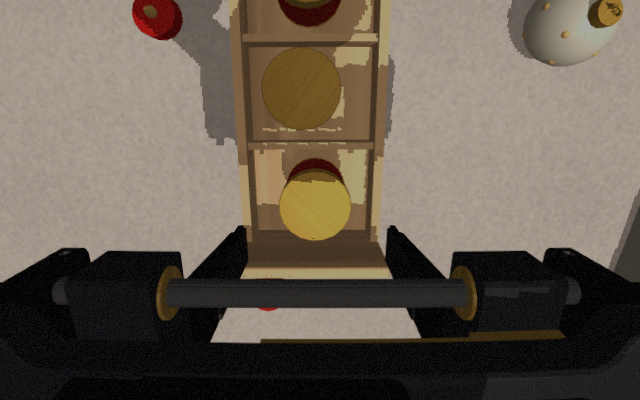

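The middle tin is back upright, lid at (301,89). The right lid is centred at about (315,204), i.e. (518.5, -182), under the tool.

Call:
drive_tool --rows '[[[0.008, -0.002, 0.08, 0, 0, 0, 0.85], [0, 0, 0.13, 0, 0, 0, 0.8], [0, 0, 0.12, 0, 0, 0, 0.8], [0, 0, 0.058, 0, 0, 0, 0.8], [0, 0, 0, 0, 0, 0, 0.5]]]'

```text
t: 25.12
eef_pos: [518.0, -180.5, 64.0]
tcp_rot: [-3.14, -0.001, 1.686]
ft_force: [0.0, 0.1, -0.3]
opening: 0.741
grip_force: 0.0
```

Call:
drive_tool --rows '[[[0, 0, 0, 0, 0, 0, 0], [0, 0, 0, 0, 0, 0, 0], [0, 0, 0, 0, 0, 0, 0], [0, 0, 0, 0, 0, 0, 0]]]'

```text
t: 25.62
eef_pos: [518.5, -181.1, 65.4]
tcp_rot: [3.14, 0.001, 1.686]
ft_force: [-1.3, 1.6, 6.4]
opening: 0.583
grip_force: 30.0
```

Call:
drive_tool --rows '[[[0, 0, -0.02, 0, 0, 0, 0], [0, 0, -0.06, 0, 0, 0, 0], [0, 0, -0.12, 0, 0, 0, 0], [0, 0, -0.14, 0, 0, 0, 0], [0, 0, -0.08, 0, 0, 0, 0]]]'

```text
t: 26.25
eef_pos: [518.4, -181.1, 172.0]
tcp_rot: [3.14, 0.001, 1.686]
ft_force: [0.4, -0.1, -2.8]
opening: 0.589
grip_force: 30.0
```

Call:
drive_tool --rows '[[[0, 0, 0, 0, 0, 0, 0], [0, 0, 0, 0, 0, 0, 0], [0, 0, 0, 0, 0, 0, 0], [0, 0, 0, 0, 0, 0, 0], [0, 0, 0, 0, 0, 0, 0]]]'

```text
t: 26.88
eef_pos: [518.0, -180.9, 169.0]
tcp_rot: [-3.141, -0.0, 1.686]
ft_force: [0.7, -0.2, -1.1]
opening: 0.589
grip_force: 30.0
```

Call:
drive_tool --rows '[[[0, 0, 0, 0, 0, 0, 0], [0, 0, 0, 0, 0, 0, 0], [0, 0, 0, 0, 0, 0, 0], [0, 0, 0, 0, 0, 0, 0]]]'

```text
t: 27.38
eef_pos: [518.1, -181.0, 169.4]
tcp_rot: [3.142, 0.0, 1.686]
ft_force: [-0.7, 0.5, -1.4]
opening: 0.588
grip_force: 30.0
```

```bash
python3 - <<'E'
from h import *
for i in range(3): p=env.read_camera("side"); s=env.state(); print(s["t"],s["ft_force"].round(2),s["eef_pos"].round(1))
for d in env.place_of("tin_a",p): print(d["score"],w(p,d["at"]).round())
E
```

```text
27.425 [-0.85  0.48 -2.28] [ 518.1 -180.9  169.4]
27.475 [ 0.5  -0.   -1.93] [ 518.1 -180.9  169.4]
27.525 [ 0.51  0.95 -2.46] [ 518.1 -180.9  169.4]
0.84 [ 518. -183.  116.]
0.58 [492.  -9.   9.]
0.58 [501. -99.  13.]
```

Right tin is about 2 N. The left one (~5.1 N) is the full one. I put this back and fetch the left.

Call:
drive_tool --rows '[[[0, 0, 0.06, 0, 0, 0, 0], [0, 0, 0.13, 0, 0, 0, 0], [0, 0, 0.13, 0, 0, 0, 0], [0, 0, 0.06, 0, 0, 0, 0], [0, 0, 0.025, 0, 0, 0, 0]]]'

```text
t: 28.2
eef_pos: [518.0, -180.9, 67.2]
tcp_rot: [-3.141, -0.001, 1.686]
ft_force: [-0.0, -0.9, -2.2]
opening: 0.586
grip_force: 30.0
```

Call:
drive_tool --rows '[[[0, 0, 0.006, 0, 0, 0, 0], [0, 0, 0.004, 0, 0, 0, 0], [0, 0, 0.004, 0, 0, 0, 0], [0, 0, 0.002, 0, 0, 0, 0], [0, 0, 0, 0, 0, 0, 0]]]'

```text
t: 28.82
eef_pos: [518.4, -181.1, 65.4]
tcp_rot: [3.14, 0.001, 1.686]
ft_force: [-2.3, 0.9, 9.5]
opening: 0.588
grip_force: 30.0
```

Call:
drive_tool --rows '[[[0, 0, -0.002, 0, 0, 0, 0.6], [0, 0, 0, 0, 0, 0, 0.85], [0, 0, 0, 0, 0, 0, 0.85], [0, 0, 0, 0, 0, 0, 0.85], [0, 0, -0.04, 0, 0, 0, 0.85]]]'

```text
t: 29.45
eef_pos: [517.8, -180.8, 74.4]
tcp_rot: [-3.14, -0.001, 1.686]
ft_force: [-0.7, -0.4, 0.1]
opening: 0.85
grip_force: 0.0
```

Call:
drive_tool --rows '[[[0, 0, -0.12, 0, 0, 0, 0.85], [0, 0, -0.16, 0, 0, 0, 0.85], [0.1, 0, -0.06, 0, 0, 0, 0.85], [0.19, -0.01, 0, 0, 0, 0, 0.85], [0.2, -0.012, 0, 0, 0, 0, 0.85]]]'

```text
t: 30.08
eef_pos: [498.4, -58.9, 160.5]
tcp_rot: [3.14, 0.001, 1.685]
ft_force: [0.9, -0.1, -0.6]
opening: 0.845
grip_force: 0.0
```

Call:
drive_tool --rows '[[[0.14, 0, 0, 0, 0, 0, 0.85], [0.056, 0, 0, 0, 0, 0, 0.85], [0, 0, 0, 0, 0, 0, 0.85]]]'

```text
t: 30.45
eef_pos: [493.2, -11.0, 160.0]
tcp_rot: [3.141, 0.0, 1.687]
ft_force: [-0.8, 0.1, 0.6]
opening: 0.85
grip_force: 0.0
```

```bash
python3 - <<'E'
from h import *
s=env.state();print(s["t"],s["eef_pos"],s["tcp_rot"])
look(["side","wrist"],["tin_a","tealight_1"],n=4)
plan([493.1,-11.4,64],1.686,1)
E
```

```text
30.45 [493.20161633 -11.02273174 159.98734479] [3.14101047e+00 3.47073277e-04 1.68704299e+00]
side tin_a 0.61 [ 520. -182.   10.]
side tin_a 0.6 [ 505. -101.    9.]
side tin_a 0.58 [493.  -9.  11.]
side tealight_1 0.7 [513. 336.  14.]
side tealight_1 0.65 [365. -46.  -1.]
side tealight_1 0.64 [501. 182.  15.]
wrist tin_a 0.96 [ 521. -181.    5.]
wrist tin_a 0.78 [495. -15.   8.]
wrist tin_a 0.7 [497. -99.   8.]
wrist tealight_1 0.96 [367. -48.  -0.]
[0.0025, 0.0002, 0.3822, -0.0004]
```

Call:
drive_tool --rows '[[[0, 0, 0.08, 0, 0, 0, 0.85], [0, 0, 0.13, 0, 0, 0, 0.8], [0, 0, 0.12, 0, 0, 0, 0.8], [0, 0, 0.05, 0, 0, 0, 0.8], [0, 0, 0, 0, 0, 0, 0.5]]]'

```text
t: 31.38
eef_pos: [492.9, -11.5, 64.3]
tcp_rot: [-3.14, -0.0, 1.685]
ft_force: [-0.7, 0.4, -0.1]
opening: 0.744
grip_force: 0.0
```

Call:
drive_tool --rows '[[[0, 0, 0, 0, 0, 0, 0], [0, 0, 0, 0, 0, 0, 0], [0, 0, 0, 0, 0, 0, 0], [0, 0, 0, 0, 0, 0, 0]]]'

```text
t: 31.88
eef_pos: [493.3, -11.3, 65.5]
tcp_rot: [3.14, 0.001, 1.686]
ft_force: [-1.8, -1.6, 7.5]
opening: 0.583
grip_force: 30.0
```

Call:
drive_tool --rows '[[[0, 0, -0.02, 0, 0, 0, 0], [0, 0, -0.06, 0, 0, 0, 0], [0, 0, -0.12, 0, 0, 0, 0], [0, 0, -0.14, 0, 0, 0, 0], [0, 0, -0.14, 0, 0, 0, 0]]]'

```text
t: 32.5
eef_pos: [492.6, -11.1, 186.5]
tcp_rot: [3.142, 0.0, 1.686]
ft_force: [-0.5, 0.1, -5.0]
opening: 0.581
grip_force: 30.0
```

Call:
drive_tool --rows '[[[0, 0, -0.14, 0, 0, 0, 0], [0, 0, -0.14, 0, 0, 0, 0], [0, 0, -0.1, 0, 0, 0, 0], [0, 0, -0.05, 0, 0, 0, 0], [0, 0, 0, 0, 0, 0, 0]]]'

```text
t: 33.12
eef_pos: [492.8, -11.2, 292.6]
tcp_rot: [3.141, 0.0, 1.686]
ft_force: [-0.5, 0.3, -5.0]
opening: 0.583
grip_force: 30.0
```

Call:
drive_tool --rows '[[[0, 0, 0, 0, 0, 0, 0], [0, 0, 0, 0, 0, 0, 0], [0, 0, 0, 0, 0, 0, 0], [0, 0, 0, 0, 0, 0, 0], [0, 0, 0, 0, 0, 0, 0]]]'

```text
t: 33.75
eef_pos: [493.0, -11.2, 292.0]
tcp_rot: [-3.141, 0.0, 1.686]
ft_force: [-0.4, -0.0, -5.3]
opening: 0.588
grip_force: 30.0
```

```bash
python3 - <<'E'
from h import *
o=look(["side"],["tin_a","tealight_1","tray","crate"],n=4); s=env.state(); print(s["t"],s["ft_force"].round(2),s["eef_pos"].round(1),s["qvel"].round(3))
cv2.imwrite("pics/s5.png",o["side"]["color"])
E
```

```text
side tin_a 0.87 [ 519. -182.   10.]
side tin_a 0.74 [493. -10. 239.]
side tealight_1 0.55 [512. 335.  16.]
side tealight_1 0.49 [502. 181.  13.]
side tray 0.83 [507. 262.   3.]
side tray 0.38 [504. 265. 106.]
side crate 0.93 [501. -97.   2.]
side crate 0.71 [503. 183.  12.]
34.0 [ 0.47  0.34 -5.12] [493.  -11.2 292.1] [ 0.001 -0.001  0.    -0.    -0.     0.003]
```

View pics/s5.png

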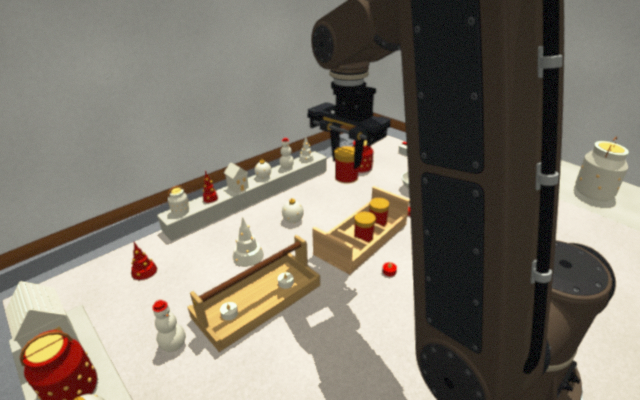

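The full tin is held upright at (346,163). The other two stand in the crate at (364,226) and (380,211). The tray is on the counter with both tea lights at (229,310) and (285,280). Handing in.

```bash
python3 -c "
from cell import env
print(env.job_done())"
```

```text
the job is handed in; nothing more can be done
None
```

I handed in the job at about 34 s: the tray stands on the counter with both tea lights, and the left tin, the heaviest at about 5.1 N, is held with its underside about 24 cm up; the middle (3.3 N) and right (2 N) tins are back in their compartments, but the hand-in returned no verdict.

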